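Release a spool brake against its safety catch and hold it

TASK

Two pay-off stands are on the bench; free the spool with the green flanges so that its wire can be drawn. On that stand, first flip the red safety catch right out to the side, then pull the black-knobbed lever it guards all the way forward and keep holding it there with the gripper: the spring would put the brake back on, so finish while still holding the lever. Leave the other stand's catch and lever alone and do not push the other things about.

Things in the scene. Friction and masses are not known exactly. Their poses are not given: they have to be found in the camera images.
- green_stand: grey stand fixed to the bench, on a riser, 55 mm high in all, with a green-flanged wire spool at (39, 65) mm, its top 102 mm up. Origin on the bench below the lever's hinge; base -50 to +70 mm in x, -60 to +100 mm in y; z up; -x is the front (faces the robot, turned up to 0.3 rad), +y the spool's side, -y the catch's side
- green_catch (a joint): red safety catch of the green stand, rad: 0 to 0.2 at the start (its arm blocks the lever rod), clear of the rod above about 0.9, stop at 1.35 (flipped right out). Hinge along the stand's x through (0, -44, 115 mm); growing values tip the thumb tab outwards to the stand's -y and raise the arm. Friction keeps it where it is left; about 2 N at the tab moves it
- green_tab (a point): middle of the top end of the red thumb tab of the green stand's catch; a plate 24 mm wide (along the stand's x), 8 mm thick (along y) and 62 mm long from the catch's hinge to its top, upright at catch value 0 with its top 177 mm up; moves with the catch
- green_lever (a joint): brake lever of the green stand, rad: 0 = leaning back, 0.54 = pulled fully forward to its stop. Hinge along the stand's y through (0, 0, 69 mm); growing q moves the knob to the stand's -x. Knob centre 126 mm from the hinge; the rod leans 0.27 - q rad from vertical towards +x. A spring returns it to 0 (2 N at the knob at first, 4 N at the stop); the catch blocks it until flipped
- green_knob (a point): centre of the black barrel-shaped knob, 26 mm in diameter and 30 mm long along the stand's y (flat ends), crosswise on top of the green stand's lever; at rest 34 mm to +x of the stand's origin and 190 mm up; moves with the lever. The rod below it is 11 mm thick
- black_stand: grey stand fixed to the bench, on a riser, 55 mm high in all, with a black-flanged wire spool at (39, 65) mm, its top 114 mm up. Origin on the bench below the lever's hinge; base -50 to +70 mm in x, -60 to +100 mm in y; z up; -x is the front (faces the robot, turned up to 0.3 rad), +y the spool's side, -y the catch's side
- black_catch (a joint): red safety catch of the black stand, rad: 0 to 0.2 at the start (its arm blocks the lever rod), clear of the rod above about 0.9, stop at 1.35 (flipped right out). Hinge along the stand's x through (0, -44, 115 mm); growing values tip the thumb tab outwards to the stand's -y and raise the arm. Friction keeps it where it is left; about 2 N at the tab moves it
- black_tab (a point): middle of the top end of the red thumb tab of the black stand's catch; a plate 24 mm wide (along the stand's x), 8 mm thick (along y) and 62 mm long from the catch's hinge to its top, upright at catch value 0 with its top 177 mm up; moves with the catch
- black_lever (a joint): brake lever of the black stand, rad: 0 = leaning back, 0.54 = pulled fully forward to its stop. Hinge along the stand's y through (0, 0, 69 mm); growing q moves the knob to the stand's -x. Knob centre 126 mm from the hinge; the rod leans 0.27 - q rad from vertical towards +x. A spring returns it to 0 (2 N at the knob at first, 4 N at the stop); the catch blocks it until flipped
- black_knob (a point): centre of the black barrel-shaped knob, 26 mm in diameter and 30 mm long along the stand's y (flat ends), crosswise on top of the black stand's lever; at rest 34 mm to +x of the stand's origin and 190 mm up; moves with the lever. The rod below it is 11 mm thick
- nut_driver: nut driver with an orange handle, 168 x 22 x 20 mm, lying near the right edge of the bench; origin under its middle
- flux_tin: closed beige tin, 52 mm in diameter, 22 mm high; origin under its middle
- tape_roll: beige roll of tape, 100 mm in diameter, 25 mm high; origin under its middle
- bobbin: small bobbin of copper-coloured wire with white flanges, 43 mm in diameter, 28 mm high; origin under its middle
- winder_1: large beige coil winder fixed on the bench just behind the place of the right-hand stand: a box 0.40 m high whose flat front reaches from 0.10 m left to 0.34 m right of the robot's centre line at 0.568 m ahead of the robot; wrists working in front of it need care (tilt the fingers forward a little). Origin on the bench under it

How it is judged (in metres and radians):
On the way, in this order (a step that is already met when the one before it is completed fails the run):
1. the green stand's catch is flipped clear while its lever is still back (value of joint green_catch above 1 rad and value of joint green_lever below 0.2 rad), for 0.2 s.
2. the gripper has pulled the green stand's lever forward (value of joint green_lever above 0.45 rad and contact force between the fingers and green_lever above 1 N), for 0.2 s.
At the end, for the whole second after the job is handed in: the green stand's lever is held forward beyond 0.45 rad (stop at 0.54) with more than 1 N between fingers and lever, its catch stays flipped beyond 1.0 rad, the black stand's catch is below 0.4 rad and its lever below 0.15 rad, and the loose things are within 40 mm of where they were (all of step 2 and value of joint green_catch above 1 rad and value of joint black_catch below 0.4 rad and value of joint black_lever below 0.15 rad and distance of each of nut_driver, flux_tin, tape_roll, bobbin from where it was at the start of the episode below 0.04 m); the arm keeps its last pose, push and grip.
It fails at once if the other stand's catch is flipped or its lever pulled (value of joint black_catch above 0.4 rad or value of joint black_lever above 0.15 rad).
It fails at once if a loose thing round the work is pushed about (more than 40 mm) (distance of any of nut_driver, flux_tin, tape_roll, bobbin from where it was at the start of the episode above 0.04 m).
It also fails if it takes over 48 s, if anything falls off the work surface, if the arm or the gripper's body presses on something with over 40 N, if the wrist force passes 120 N, or if a joint passes its speed limit or range.

ROBOT

A 6-joint arm with a two-finger parallel gripper is mounted at the origin on a cart in front of the work surface, level with it; the furniture and walls round the work are solid. World frame = base frame: x ahead of the robot, y to its left, z up, the work surface at z = 0. Lengths are in m, angles in degrees, forces in N, time in s.
With the tool pointing down it reaches from about 0.375 to 0.9 m from the base axis. Payload 3.1 kg.
Tool frame: the origin (TCP) lies midway between the tips of the shut fingers; the grasp point (between the pads) lies 19 mm behind it; z points along the fingers, y is the line along which they close (so a half turn about z gives the same grasp; the last joint's range is limited). The gripper opens to 87 mm and grips with 3 to 60 N. Pads are 19 mm wide; open, the fingers measure 117 mm over their backs; the gripper's body (75 mm by 190 mm) begins 51 mm behind the grasp point.
Start: joints at [-83.337, 30.224, 82.088, -0, 67.689, -10.227], TCP at [0.182, -0.598, 0.223] pointing down, gripper open.
Joint ranges: [-176.69, 176.69], [-43.24, 126.21], [12.49, 139.97], [-82, 262], [0, 151.66], [-163.58, 163.58]. Speed limits (degrees/s): [159.86, 159.86, 180, 180, 180, 180].

INTERFACE

Orientations are given as a 3x3 rotation matrix whose columns are the frame's x, y, z axes.
In Python, from rig import bot, capture gives the robot as it stands.
- The arm moves only by the tool nudge_tcp, called after "Request:" by a JSON object that holds its "api" and its "payload", one argument or row to a line. Schema: {"type":"object","properties":{"moves":{"type":"array","items":{"type":"array","prefixItems":[{"type":"array","items":{"type":"number"},"minItems":3,"maxItems":3},{"type":"array","items":{"type":"number"},"minItems":3,"maxItems":3},{"type":"number"}],"minItems":3,"maxItems":3},"minItems":1,"maxItems":20},"only":{"type":"string"},"quiet":{"type":"boolean"},"lines":{"type":"string"}},"required":["moves"],"additionalProperties":false}. moves is a list of rows, 1 to 20 of them, each written [[dx, dy, dz], [rx, ry, rz], opening]: dx, dy, dz in a scale on which 1.0 is 1000 mm, then a rotation vector rx, ry, rz in shares of 120 degrees (1.0 is 120 degrees), then the opening from 0.0 (shut) to 1.0 (fully open); each row is the pose to reach, as a shift and turn from the pose commanded when the call began, along the tool's axes at that moment; what a row does not reach only later rows make up. A row lasts 1/10 s, in which the tool goes at most 0.05 m and 8.59 degrees, less where a joint would pass 70% of its speed; a pose out of reach is approached as far as the arm can. The fingers move at their own pace and stop on an object; the grip force is fixed at half the most. Time passes only in rows, so rows that do not move let the fingers close. The tool returns the time, the measured TCP pose, the force, the opening and the grip force at its end. only (a regular expression) keeps the lines of the reply that match it, lines (a string "A,B") keeps lines A to B, and quiet returns only ok. Input that does not fit is refused with a message, and nothing moves.
- bot.read_state(): the state, without advancing time (a new reading comes with each control period).
- capture(name): name is "side" or "top"; returns a dict with "color" (384x512x3 uint8, red, green, blue), "K" (3x3 intrinsics, pixels), "D" ([k1, k2, p1, p2, k3] as OpenCV has them; the pictures are not rectified), "view" (4x4, takes a point from world to camera coordinates). Camera axes: x right, y up, looking along -z (the intrinsics and any distortion apply to the point x, -y, -z); pixel columns grow to the right and rows downward; lengths in m; the calibration is good to about 2 mm. A picture is of the moment at which its call begins. There is no depth.
- bot.hand_in(): hands the job in; it is judged then, once.
The state is a dict: "time_s": time; "joint_positions": joint angles; "qvel": joint speeds; "tau": joint torques, N m; "position": TCP position; "tcp_rot": TCP orientation; "force": force on the tool from outside, world axes, zero at the start; "moment": the same for the moment, N m; "opening": opening from 0.0 (shut) to 1.0 (fully open); "grasp_force": force on a finger pad.
Only numpy, scipy, OpenCV 4.12 (cv2) and the standard library are available. Lean on these libraries where they do the work, as an engineer would, in place of code of your own. Each camera call takes 0.05 s, during which the arm holds its last target. There are 200 camera calls.

## Working session

There is one attempt and no reset: what is moved stays moved. The work goes in short steps, Python scripts to look and compute and a tool call to move; the robot and the scene stay as the last step left them, time stands still between calls to the robot, and variables do not carry over. Pictures are saved under pics/ and viewed, at most 10 in all, crops included, and the job is handed in when it is done.

```bash
mkdir -p pics; python3 - <<'E'
from rig import bot,capture
import cv2,numpy as np
for n in("side","top"):
    c=capture(n); cv2.imwrite(f"pics/{n}0.png",cv2.cvtColor(c["color"],cv2.COLOR_RGB2BGR)); print(n,c["K"],c["D"],c["view"])
s=bot.read_state();print(s["time_s"],s["tcp_rot"])
E
```

```text
side [[473.32230259   0.         263.62040325]
 [  0.         473.32230259 184.27148228]
 [  0.           0.           1.        ]] [-0.02107516  0.          0.          0.          0.        ] [[ 0.18215271 -0.98314197 -0.01588276 -0.04858624]
 [ 0.79953956  0.13869485  0.58438021 -0.59506747]
 [-0.57232585 -0.11914533  0.81132454 -1.32065493]
 [ 0.          0.          0.          1.        ]]
top [[429.41313671   0.         256.95451259]
 [  0.         429.41313671 194.6860044 ]
 [  0.           0.           1.        ]] [-0.06302069  0.          0.          0.          0.        ] [[-0.03621848 -0.99932721  0.00577413  0.08026599]
 [ 0.97752481 -0.03422633  0.20802356 -0.63181744]
 [-0.20768598  0.01317866  0.97810677 -1.188946  ]
 [ 0.          0.          0.          1.        ]]
0.1 [[ 9.56863819e-01  2.90536699e-01 -2.42283462e-04]
 [ 2.90536626e-01 -9.56862005e-01  1.88986829e-03]
 [ 3.17244256e-04 -1.87873881e-03 -9.99998185e-01]]
```

View pics/side0.png

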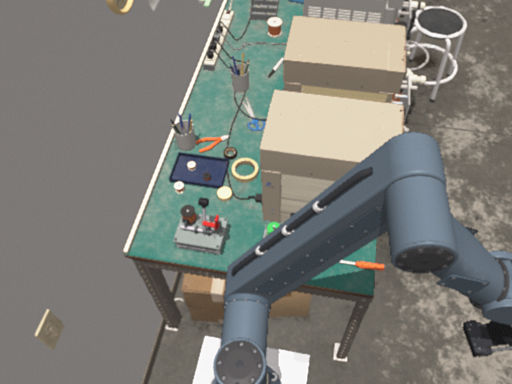

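View pics/top0.png

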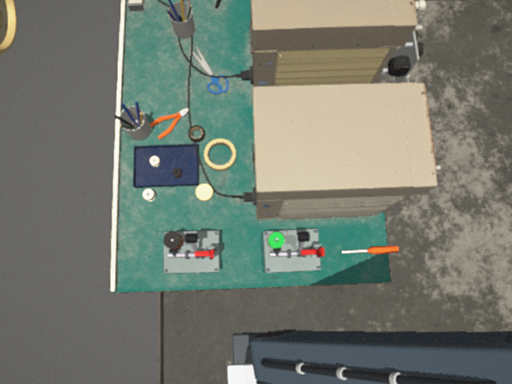

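The side view shows the arm hiding the green stand. In the top view, the green stand is near (293,250) and the black one near (193,250). I'll zoom in and cast rays.

```bash
cat > h.py <<'E'
from rig import bot,capture
import cv2,numpy as np
def ray(c,uv):
    p=cv2.undistortPoints(np.array([[uv]],float),c["K"],np.array(c["D"]))[0,0]
    R=c["view"][:3,:3];t=c["view"][:3,3]
    return -R.T@t, R.T@np.array([p[0],-p[1],-1])
def onz(c,uv,z):
    o,d=ray(c,uv); return o+d*(z-o[2])/d[2]
def proj(c,P):
    P=np.atleast_2d(P)@c["view"][:3,:3].T+c["view"][:3,3]; P=P*[1,-1,-1]
    return cv2.projectPoints(P,np.zeros(3),np.zeros(3),c["K"],np.array(c["D"]))[0][:,0]
def crop(c,u0,v0,w,h,s,name):
    cv2.imwrite(name,cv2.cvtColor(cv2.resize(c["color"][v0:v0+h,u0:u0+w],None,fx=s,fy=s,interpolation=cv2.INTER_CUBIC),cv2.COLOR_RGB2BGR))
E
python3 - <<'E'
from h import *
c=capture("top"); crop(c,250,220,100,70,8,"pics/t1.png")
hsv=cv2.cvtColor(c["color"],cv2.COLOR_RGB2HSV)
H,S,V=cv2.split(hsv)
g=((H>50)&(H<75)&(S>180)&(V>150)).astype(np.uint8)
r=(((H<6)|(H>174))&(S>150)&(V>80)).astype(np.uint8)
for nm,m,z in(("g",g,.102),("r",r,.177)):
    n,l,st,ce=cv2.connectedComponentsWithStats(m)
    for i in range(1,n):
        if st[i,4]>15: print(nm,st[i],ce[i],onz(c,ce[i],z))
E
```

```text
g [270 233  13  15  93] [277.29032258 239.5483871 ] [0.497317   0.00633234 0.102     ]
r [301 247  23   9 131] [313.11450382 251.48091603] [ 0.45513682 -0.08092389  0.177     ]
r [195 250  19   9 101] [204.7029703  253.12871287] [0.46095882 0.19994743 0.177     ]
```

View pics/t1.png

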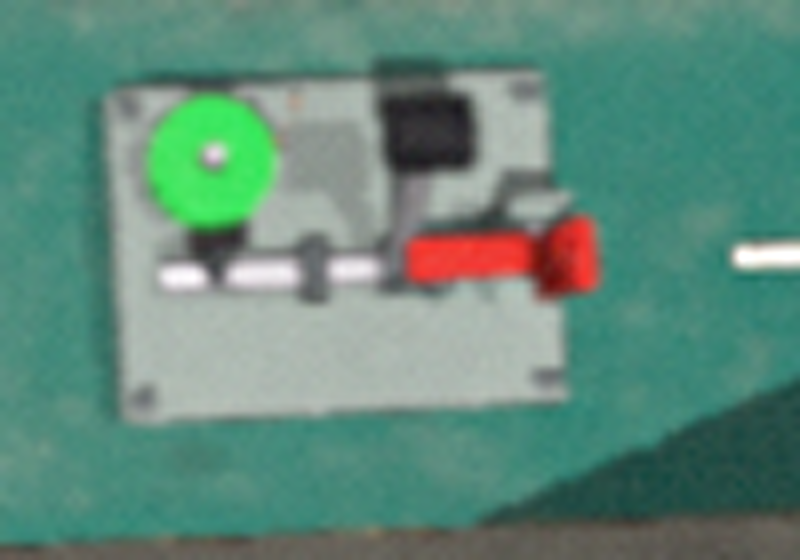

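The crop shows the stand's base corners at crop (107,85), (545,72), (568,400) and (125,420), the knob at (430,130), the tab at (568,257) and the spool at (213,157). I'll fit the pose from these.

```bash
python3 - <<'E'
from h import *
from scipy.optimize import least_squares
c=capture("top")
px=lambda x,y:(250+(x+.5)/8-.5,220+(y+.5)/8-.5)
pts=[((107,85),.055,(.07,.10)),((545,72),.055,(.07,-.06)),((568,400),.055,(-.05,-.06)),((125,420),.055,(-.05,.10)),((213,157),.102,(.039,.065)),((430,130),.190,(.034,0))]
W=np.array([onz(c,px(*p),z)[:2] for p,z,_ in pts]);L=np.array([l for *_,l in pts])
def T(q,l):
    a=q[2];return q[:2]+np.array(l)@np.array([[np.cos(a),np.sin(a)],[-np.sin(a),np.cos(a)]])
s=least_squares(lambda q:(T(q,L)-W).ravel(),[.45,-.05,0])
q=s.x;print("pose",q,"res mm",(s.fun.reshape(-1,2)*1000).round(1).tolist())
print("knob",T(q,(.034,0)),W[5],"tabtop img",onz(c,px(568,257),.177))
a=.1;print("tab exp",T(q,(0,-.044)),[ T(q,(0,-.044-.062*np.sin(a))) for a in(0,.1,.2)])
E
```

```text
pose [ 0.46081297 -0.05625652  0.00543257] res mm [[-0.6, 0.1], [1.3, -0.6], [-0.7, -0.5], [-0.5, 1.2], [1.0, -0.4], [-0.6, 0.2]]
knob [ 0.49481247 -0.05607182] [ 0.495366   -0.05625218] tabtop img [ 0.45386496 -0.10026102  0.177     ]
tab exp [ 0.461052   -0.10025587] [array([ 0.461052  , -0.10025587]), array([ 0.46108563, -0.10644545]), array([ 0.46111892, -0.11257319])]
```

```bash
cat >> h.py <<'E'
from scipy.spatial.transform import Rotation as Ro
def delta(p,R):
    s=bot.read_state();R0=np.array(s["tcp_rot"])
    print(s["time_s"],"pos",np.round(s["position"],4),"F",np.round(s["force"],1),"->",np.round(R0.T@(np.array(p)-s["position"]),4),np.round(Ro.from_matrix(R0.T@R).as_rotvec(degrees=True),2))
RF=np.array([[0,1,0],[1,0,0],[0,0,-1.]])
E
python3 -c "
from h import *
delta([.182,-.598,.26],RF);delta([.457,-.079,.26],RF)"
```

```text
0.2 pos [ 0.1816 -0.5976  0.2219] F [-0.   0.6  0.1] -> [ 0.0003  0.0005 -0.0381] [-6.000e-02 -6.000e-02 -7.311e+01]
0.2 pos [ 0.1816 -0.5976  0.2219] F [-0.   0.6  0.1] -> [ 0.4142 -0.4162 -0.0374] [-6.000e-02 -6.000e-02 -7.311e+01]
```

The manual's scale: turns go in shares of 120 degrees. Converting my numbers, -73.1 degrees / 120 = -0.6092.

Request:
{"api": "nudge_tcp", "payload": {
  "moves": [
    [[0, 0, -0.038], [0, 0, 0], 0],
    [[0.035, -0.035, -0.038], [0, 0, -0.05], 0],
    [[0.07, -0.07, -0.038], [0, 0, -0.1], 0],
    [[0.105, -0.105, -0.038], [0, 0, -0.15], 0],
    [[0.14, -0.14, -0.038], [0, 0, -0.2], 0],
    [[0.175, -0.175, -0.038], [0, 0, -0.25], 0],
    [[0.21, -0.21, -0.038], [0, 0, -0.3], 0],
    [[0.245, -0.245, -0.038], [0, 0, -0.35], 0],
    [[0.28, -0.28, -0.038], [0, 0, -0.4], 0],
    [[0.315, -0.315, -0.038], [0, 0, -0.45], 0],
    [[0.35, -0.35, -0.038], [0, 0, -0.5], 0],
    [[0.38, -0.38, -0.038], [0, 0, -0.55], 0],
    [[0.4, -0.402, -0.038], [0, 0, -0.6092], 0],
    [[0.414, -0.416, -0.038], [0, 0, -0.6092], 0],
    [[0.414, -0.416, -0.038], [0, 0, -0.6092], 0],
    [[0.414, -0.416, -0.038], [0, 0, -0.6092], 0]
  ]
}}

```text
time_s: 1.8
position: [0.4567, -0.0796, 0.2605]
tcp_rot: [[-0.001, 1.0, -0.0], [1.0, 0.001, -0.0], [-0.0, -0.0, -1.0]]
force: [-1.1, 0.8, -0.2]
opening: 0.006
grasp_force: 0.0
```

```bash
python3 -c "
from h import *
delta([.457,-.079,.156],RF)
c=capture('side');u,v=proj(c,[.46,-.08,.17])[0].astype(int);print(u,v);crop(c,u-50,max(v-40,0),100,75,8,'pics/s2.png')"
```

```text
1.8 pos [ 0.4567 -0.0796  0.2605] F [-1.1  0.8 -0.2] -> [0.0007 0.0003 0.1045] [-0.03  0.03  0.06]
300 230
```

View pics/s2.png

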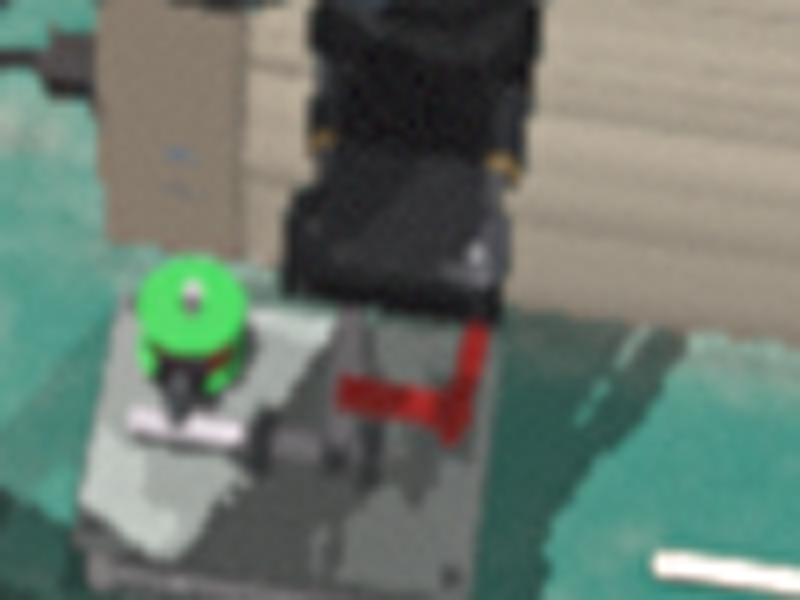

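The view shows the red tab from crop (480,330) to (455,430), leaning slightly outward, with its arm reaching left to (340,390). The gripper hangs above it, so I descend on the inner side of the tab.

Request:
{"api": "nudge_tcp", "payload": {
  "moves": [
    [[0, 0, 0.03], [0, 0, 0], 0],
    [[0, 0, 0.06], [0, 0, 0], 0],
    [[0, 0, 0.085], [0, 0, 0], 0],
    [[0, 0, 0.104], [0, 0, 0], 0],
    [[0, 0, 0.104], [0, 0, 0], 0]
  ]
}}

```text
time_s: 2.35
position: [0.4547, -0.0802, 0.1545]
tcp_rot: [[0.002, 1.0, -0.006], [1.0, -0.002, 0.002], [0.002, -0.006, -1.0]]
force: [-1.2, 0.1, 0.0]
opening: 0.003
grasp_force: 0.0
```

```bash
python3 -c "
from h import *
delta([.457,-.116,.151],RF)
c=capture('side');crop(c,250,190,100,75,8,'pics/s3.png')"
```

```text
2.35 pos [ 0.4547 -0.0802  0.1545] F [-1.2  0.1  0. ] -> [-0.0358  0.0024  0.0034] [-0.32 -0.12 -0.14]
```

View pics/s3.png

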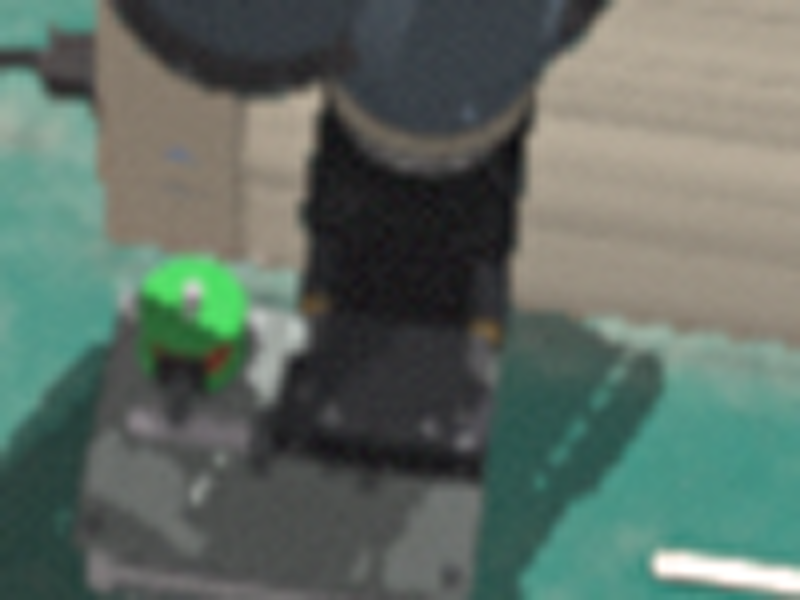

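The gripper hides the catch, but there is no contact force. I push the tab out along the arc.

Request:
{"api": "nudge_tcp", "payload": {
  "moves": [
    [[-0.009, 0, 0], [0, 0, 0], 0],
    [[-0.018, 0, 0.001], [0, 0, 0], 0],
    [[-0.027, 0, 0.003], [0, 0, 0], 0],
    [[-0.036, 0, 0.005], [0, 0, 0], 0],
    [[-0.043, 0, 0.01], [0, 0, 0], 0],
    [[-0.05, 0, 0.016], [0, 0, 0], 0],
    [[-0.056, 0, 0.021], [0, 0, 0], 0],
    [[-0.058, 0, 0.024], [0, 0, 0], 0],
    [[-0.058, 0, 0.024], [0, 0, 0], 0]
  ]
}}

```text
time_s: 3.3
position: [0.4569, -0.1384, 0.132]
tcp_rot: [[0.0, 1.0, -0.0], [1.0, -0.0, -0.001], [-0.001, -0.0, -1.0]]
force: [0.6, 0.7, 0.6]
opening: 0.005
grasp_force: 0.0
```

```bash
python3 -c "
from h import *
delta([.457,-.137,.131],RF)"
```

```text
3.3 pos [ 0.4569 -0.1384  0.132 ] F [0.6 0.7 0.6] -> [0.0014 0.0001 0.001 ] [-0.02  0.03 -0.02]
```

Converted, 90 degrees / 120 = 0.75.

Request:
{"api": "nudge_tcp", "payload": {
  "moves": [
    [[0, 0, -0.03], [0, 0, 0], 0],
    [[0, -0.03, -0.07], [0, 0, 0.0667], 0],
    [[0, -0.05, -0.11], [0, 0, 0.1333], 0.2],
    [[0, -0.07, -0.14], [0, 0, 0.2], 0.4],
    [[0, -0.08, -0.15], [0, 0, 0.2667], 0.55],
    [[0, -0.08, -0.15], [0, 0, 0.3333], 0.55],
    [[0, -0.08, -0.15], [0, 0, 0.4], 0.55],
    [[0, -0.08, -0.15], [0, 0, 0.4667], 0.55],
    [[0, -0.08, -0.15], [0, 0, 0.5333], 0.55],
    [[0, -0.08, -0.15], [0, 0, 0.6], 0.55],
    [[0, -0.08, -0.15], [0, 0, 0.6667], 0.55],
    [[0, -0.08, -0.15], [0, 0, 0.75], 0.55],
    [[0, -0.08, -0.15], [0, 0, 0.75], 0.55]
  ]
}}

```text
time_s: 4.6
position: [0.3769, -0.1378, 0.2827]
tcp_rot: [[1.0, -0.001, 0.0], [-0.001, -1.0, -0.001], [0.0, 0.001, -1.0]]
force: [0.5, 0.3, 0.3]
opening: 0.551
grasp_force: 0.0
```

```bash
python3 - <<'E'
from h import *
a=np.radians(20);R=np.array([[np.cos(a),0,np.sin(a)],[0,-1,0],[np.sin(a),0,-np.cos(a)]])
delta([.47,-.056,.26],R);print(bot.read_state()["joint_positions"],bot.read_state()["opening"])
i=[]
for n,(u,v) in(("side",(250,190)),("top",(255,215))):
    c=capture(n); i.append(cv2.resize(c["color"][v:v+75,u:u+80],None,fx=5,fy=5,interpolation=2))
cv2.imwrite("pics/b4.png",cv2.cvtColor(np.hstack(i),cv2.COLOR_RGB2BGR))
E
```

```text
4.6 pos [ 0.3769 -0.1378  0.2827] F [0.5 0.3 0.3] -> [ 0.093  -0.0819  0.0226] [ 0.06 19.98 -0.03]
[-3.61153358e+01  7.67603271e+00  1.07296206e+02 -4.10716933e-02
  6.49811414e+01  5.39457943e+01] 0.5514759100284735
```

View pics/b4.png

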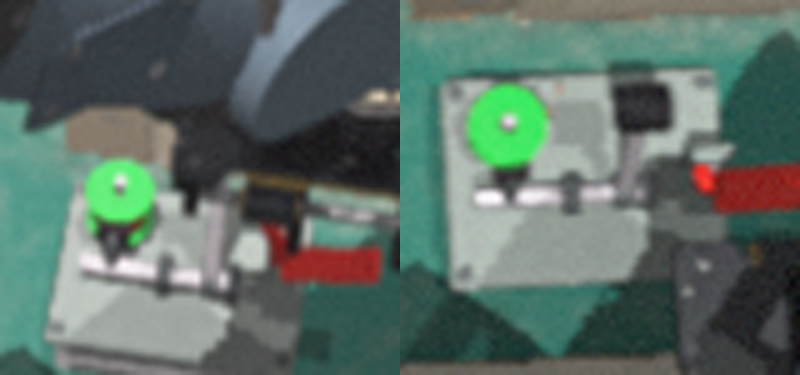

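The catch is out: the tab lies flat, and the arm stands up at right-hand crop (705,178). The knob at (642,107) is still back. Next I tilt and line up above the knob.

Converted, 20 degrees / 120 = 0.1667.

Request:
{"api": "nudge_tcp", "payload": {
  "moves": [
    [[0.015, -0.02, 0], [0, 0.0417, 0], 0.55],
    [[0.04, -0.04, 0], [0, 0.0833, 0], 0.55],
    [[0.065, -0.06, 0.006], [0, 0.125, 0], 0.55],
    [[0.089, -0.082, 0.012], [0, 0.1667, 0], 0.55],
    [[0.089, -0.082, 0.012], [0, 0.1667, 0], 0.55],
    [[0.089, -0.082, 0.012], [0, 0.1667, 0], 0.55]
  ]
}}

```text
time_s: 5.3
position: [0.4656, -0.0554, 0.2704]
tcp_rot: [[0.94, 0.003, 0.341], [0.003, -1.0, 0.0], [0.341, 0.001, -0.94]]
force: [0.5, 0.2, 0.1]
opening: 0.548
grasp_force: 0.0
```

```bash
python3 - <<'E'
from h import *
a=np.radians(20);R=np.array([[np.cos(a),0,np.sin(a)],[0,-1,0],[np.sin(a),0,-np.cos(a)]])
delta([.4998,-.0562,.177],R);print(bot.read_state()["opening"])
i=[]
for n,(u,v) in(("side",(250,180)),("top",(255,215))):
    c=capture(n); i.append(cv2.resize(c["color"][v:v+75,u:u+80],None,fx=5,fy=5,interpolation=2))
cv2.imwrite("pics/b5.png",cv2.cvtColor(np.hstack(i),cv2.COLOR_RGB2BGR))
E
```

```text
5.3 pos [ 0.4656 -0.0554  0.2704] F [0.5 0.2 0.1] -> [0.0003 0.0008 0.0995] [-0.01  0.08  0.17]
0.5483675435684694
```

View pics/b5.png

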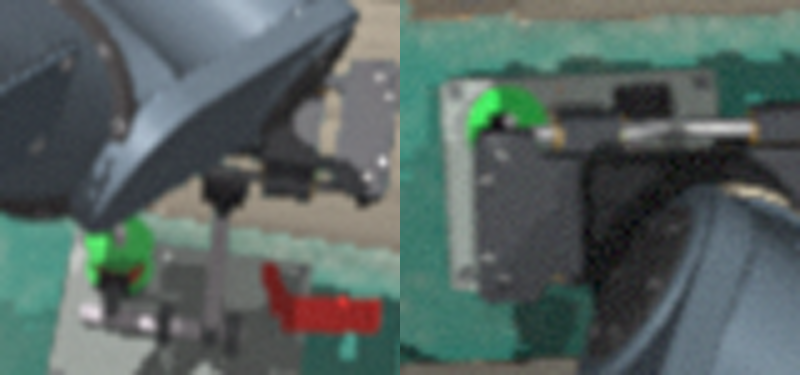

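The side view has the fingers straddling the knob from above, with the red catch clear to the right. I descend along the tool and close.

Request:
{"api": "nudge_tcp", "payload": {
  "moves": [
    [[0, 0.001, 0.03], [0, 0, 0], 0.55],
    [[0, 0.001, 0.06], [0, 0, 0], 0.55],
    [[0, 0.001, 0.08], [0, 0, 0], 0.55],
    [[0, 0.001, 0.099], [0, 0, 0], 0.55],
    [[0, 0.001, 0.099], [0, 0, 0], 0.55],
    [[0, 0.001, 0.099], [0, 0, 0], 0.55]
  ]
}}

```text
time_s: 6.0
position: [0.5, -0.0574, 0.1777]
tcp_rot: [[0.94, -0.0, 0.342], [-0.0, -1.0, -0.0], [0.342, 0.0, -0.94]]
force: [0.1, 0.1, -0.3]
opening: 0.555
grasp_force: 0.0
```

```bash
python3 - <<'E'
from h import *
s=bot.read_state();print(s["force"],s["position"],s["opening"])
i=[]
for n,(u,v) in(("side",(250,180)),("top",(255,215))):
    c=capture(n); i.append(cv2.resize(c["color"][v:v+75,u:u+80],None,fx=5,fy=5,interpolation=2))
cv2.imwrite("pics/b6.png",cv2.cvtColor(np.hstack(i),cv2.COLOR_RGB2BGR))
E
```

```text
[ 0.06846569  0.14634336 -0.26306985] [ 0.50000038 -0.05739661  0.17774421] 0.5545201016233672
```

View pics/b6.png

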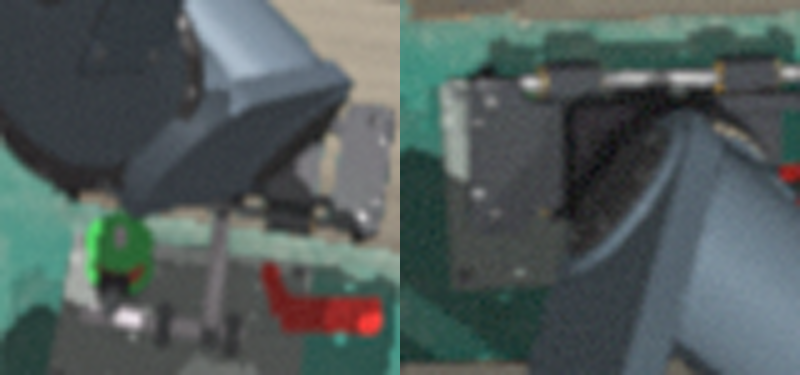

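No contact yet, and the rod runs up between the fingers at (215,210) in the side crop. Closing.

Request:
{"api": "nudge_tcp", "payload": {
  "moves": [
    [[0, -0.001, 0], [0, 0, 0], 0.45],
    [[0, -0.001, 0], [0, 0, 0], 0.25],
    [[0, -0.001, 0], [0, 0, 0], 0.25],
    [[0, -0.001, 0], [0, 0, 0], 0.25],
    [[0, -0.001, 0], [0, 0, 0], 0.25]
  ]
}}

```text
time_s: 6.6
position: [0.5002, -0.057, 0.1781]
tcp_rot: [[0.939, 0.0, 0.344], [0.001, -1.0, -0.003], [0.344, 0.003, -0.939]]
force: [-1.9, -6.1, 1.5]
opening: 0.34
grasp_force: 30.0
```

```bash
python3 - <<'E'
from h import *
delta([.5,-.0562,.1768],np.eye(3))
E
```

```text
6.6 pos [ 0.5002 -0.057   0.1781] F [-1.9 -6.1  1.5] -> [-0.0006 -0.0008  0.0012] [-1.7708e+02 -6.0000e-02 -3.1380e+01]
```

The knob is gripped: 0.34 × 87 mm ≈ 30 mm. Now I pull along the lever's arc.

Request:
{"api": "nudge_tcp", "payload": {
  "moves": [
    [[-0.005, 0, -0.003], [0, 0, 0], 0.25],
    [[-0.009, 0, -0.006], [0, 0, 0], 0.25],
    [[-0.014, 0, -0.009], [0, 0, 0], 0.25],
    [[-0.02, 0, -0.012], [0, 0, 0], 0.25],
    [[-0.025, 0, -0.014], [0, 0, 0], 0.25],
    [[-0.03, 0, -0.016], [0, 0, 0], 0.25],
    [[-0.036, 0, -0.018], [0, 0, 0], 0.25],
    [[-0.041, 0, -0.019], [0, 0, 0], 0.25],
    [[-0.047, 0, -0.021], [0, 0, 0], 0.25],
    [[-0.052, 0, -0.022], [0, 0, 0], 0.25],
    [[-0.058, 0, -0.0225], [0, 0, 0], 0.25],
    [[-0.063, 0, -0.023], [0, 0, 0], 0.25],
    [[-0.063, 0, -0.023], [0, 0, 0], 0.25],
    [[-0.063, 0, -0.023], [0, 0, 0], 0.25]
  ]
}}

```text
time_s: 8.0
position: [0.4362, -0.0579, 0.1801]
tcp_rot: [[0.937, -0.002, 0.35], [0.0, -1.0, -0.006], [0.35, 0.005, -0.937]]
force: [4.0, -1.9, 7.6]
opening: 0.343
grasp_force: 30.0
```

```bash
python3 - <<'E'
from h import *
s=bot.read_state();print(s["force"],s["position"],s["opening"],s["grasp_force"])
i=[]
for n,(u,v) in(("side",(250,180)),("top",(255,215))):
    c=capture(n); i.append(cv2.resize(c["color"][v:v+75,u:u+80],None,fx=5,fy=5,interpolation=2))
cv2.imwrite("pics/b7.png",cv2.cvtColor(np.hstack(i),cv2.COLOR_RGB2BGR))
E
```

```text
[ 4.03047429 -1.94244575  7.63271104] [ 0.43623518 -0.05791687  0.1801278 ] 0.34326268953891775 30.00104997481685
```

View pics/b7.png

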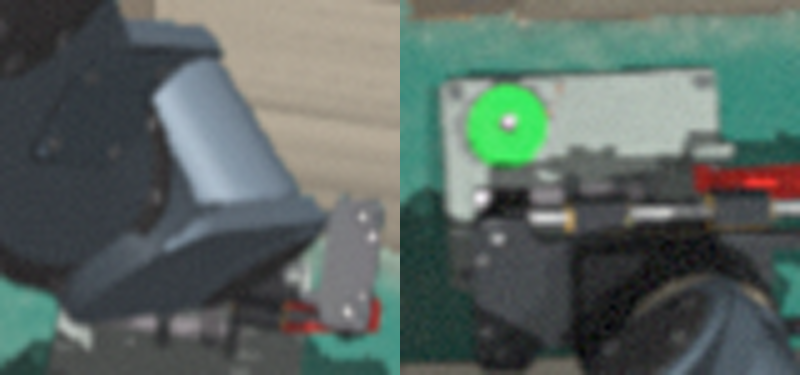

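The lever is forward, with the knob now in front of the catch and the tab still out flat at right-hand crop (750,180). I pull a touch more to sit at the stop, then hand in.

Request:
{"api": "nudge_tcp", "payload": {
  "moves": [
    [[-0.0015, 0, -0.001], [0, 0, 0], 0.25],
    [[-0.002, 0, -0.002], [0, 0, 0], 0.25],
    [[-0.002, 0, -0.002], [0, 0, 0], 0.25],
    [[-0.002, 0, -0.002], [0, 0, 0], 0.25],
    [[-0.002, 0, -0.002], [0, 0, 0], 0.25]
  ]
}}

```text
time_s: 8.6
position: [0.4329, -0.0579, 0.1796]
tcp_rot: [[0.938, -0.001, 0.347], [0.0, -1.0, -0.005], [0.347, 0.004, -0.938]]
force: [7.8, -4.7, -10.6]
opening: 0.34
grasp_force: 30.0
```

```bash
python3 - <<'E'
from h import *
s=bot.read_state();print(np.round(s["force"],1),s["position"])
c=capture("top");H,S,V=cv2.split(cv2.cvtColor(c["color"],cv2.COLOR_RGB2HSV))
n,l,st,ce=cv2.connectedComponentsWithStats((((H<6)|(H>174))&(S>150)&(V>80)).astype(np.uint8))
for i in range(1,n):
    if st[i,4]>15: print(st[i],onz(c,ce[i],.13))
print(bot.hand_in())
E
```

```text
[  7.8  -4.7 -10.6] [ 0.43287193 -0.05786749  0.17963975]
[314 248  27   8 159] [ 0.45811869 -0.12690382  0.13      ]
[195 250  19   9 104] [0.4644215  0.20550186 0.13      ]
the job is handed in; nothing more can be done
None
```

The green stand's catch is flipped right out and I handed the job in at about 8.6 s with the gripper still holding the lever fully forward; the black stand was left alone, and no verdict came back.

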